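# Pack the splicing kit into its foam inserts, card over pen

### The job

Pack the splicing kit for a call-out: lay the blue-handled needle-nose pliers and the red-handled side cutters each in the foam insert cut to its shape, flat down in the pocket with the jaws in the narrow end. In the two-level insert the marker pen goes into the groove at the bottom and the yellow splice card is laid over it, face up and flat in the upper pocket. Leave the fibre cleaner, the black charger and the yellow screwdriver where they are.

Things in the scene. Friction and masses are not known exactly. Their poses are not given: they have to be found in the camera images.
- needle_pliers: Needle-nose pliers, blue handles, lying flat and shut: 162 mm long (y), 53 wide (x), 10 thick, 0.11 kg. Origin: mid-length, on the underside. Narrow jaws point to -y (tip y = -81 mm), handles to +y (ends y = +81). From y = +40 to +81 the handles' outer faces are about parallel, at x = +-26: grip across both near y = +45 mm (52 wide, 9 high).
- side_cutters: Side cutters, red handles, lying flat and shut: 128 mm long (y), 53 wide (x), 10 thick, 0.11 kg. Origin: mid-length, on the underside. Jaws point to -y (tip y = -64 mm), handles to +y (ends y = +64). From y = +23 to +64 the handles' outer faces are about parallel, at x = +-26: grip across both near y = +35 mm (52 wide, 9 high).
- marker_pen: Marker pen, white barrel and blue cap, lying flat: 133 mm long (y), 12 wide, 12 high, 14 g. It does not roll. Origin: mid-length, on the underside. It may be laid either way round.
- splice_card: Yellow splice card with green blocks on its upper face, lying face up: 160 mm long (y), 55 wide (x), stiff board 8 mm thick (12 over the blocks), 30 g. Origin: centre of the underside. Grip across the 55 mm at mid-length. It may be laid either way round.
- pliers_insert: Dark foam block, BLUE pocket floor, for the needle pliers; 136 (x) x 204 (y) x 30 mm, fixed. Origin: centre of underside; the seated pliers' origin and axes are straight above it. Floor at z = 21 mm, 7 mm play round the tool. Jaw end -y, 26 wide, from y = -88; handle end +y, 66 wide, to y = +88. Finger trough across at y = +45: 122 (x) x 50 (y), floor z = 16.5.
- cutters_insert: Dark foam block, RED pocket floor, for the side cutters; 136 (x) x 168 (y) x 30 mm, fixed. Origin: centre of underside; the seated cutters' origin and axes are straight above it. Floor at z = 21 mm, 7 mm play round the tool. Jaw end -y, 26 wide, from y = -71; handle end +y, 66 wide, to y = +71. Finger trough across at y = +35: 122 (x) x 50 (y), floor z = 16.5.
- card_insert: Dark foam block in two levels, YELLOW bottom; 136 (x) x 204 (y) x 30 mm, fixed. Origin: centre of underside; pen and card belong centred above it, their y along its y. Card pocket 70 (x) x 174 (y) mm, floor at z = 20. In that floor the pen groove, 24 (x) x 146 (y), floor z = 6. Finger trough across at y = 0: 122 (x) x 50 (y), floor z = 6.
- fibre_cleaner: Bystander: white fibre-cleaner cassette with a green window, 110 x 75 x 32 mm, loose. Origin: centre of its underside.
- charger: Bystander: black charger block with a small blue and red display, 60 x 85 x 48 mm, loose. Origin: centre of its underside.
- yellow_driver: Bystander: screwdriver with a yellow handle, lying flat, 173 mm long (y), 25 mm thick, loose. Origin: mid-length, on the underside.

How it is judged:
At the end, for the whole second after the job is handed in: Released and at rest, each origin within 14 mm level of its insert's and 0.2 rad along its y: pliers (blue floor) and cutters (red floor) within 3 mm of the pocket floor height, pen within 3 mm of the groove floor, card over it within 3 mm of the upper floor, face up, level to 0.1 rad (horizontal distance between needle_pliers and pliers_insert below 0.014 m and z of needle_pliers in the frame of pliers_insert between 0.018 and 0.024 m and angle between the y axis of needle_pliers and the y axis of pliers_insert, either way round below 0.2 rad and linear speed of each of needle_pliers, side_cutters, marker_pen, splice_card below 0.02 m/s and horizontal distance between side_cutters and cutters_insert below 0.014 m and z of side_cutters in the frame of cutters_insert between 0.018 and 0.024 m and angle between the y axis of side_cutters and the y axis of cutters_insert, either way round below 0.2 rad and horizontal distance between each of marker_pen, splice_card and card_insert below 0.014 m and z of marker_pen in the frame of card_insert between 0.003 and 0.009 m and angle between the y axis of each of marker_pen, splice_card and the y axis of card_insert, either way round below 0.2 rad and z of splice_card in the frame of card_insert between 0.017 and 0.023 m and angle between splice_card's own z axis and vertical below 0.1 rad); the robot touches nothing.
It fails at once if the fibre cleaner is moved by more than 30 mm (distance of fibre_cleaner from where it was at the start of the episode above 0.03 m).
It fails at once if the charger is moved by more than 30 mm (distance of charger from where it was at the start of the episode above 0.03 m).
It fails at once if the yellow driver is moved by more than 30 mm (distance of yellow_driver from where it was at the start of the episode above 0.03 m).
It also fails if it takes over 128 s, if anything falls off the work surface, if the arm or the gripper's body presses on something with over 40 N, if the wrist force passes 120 N, or if a joint passes its speed limit or range.

### The arm

A 6-joint arm with a two-finger parallel gripper is mounted at the origin on a cart in front of the work surface, level with it; the furniture and walls round the work are solid. World frame = base frame: x ahead of the robot, y to its left, z up, the work surface at z = 0. Lengths are in m, angles in rad, forces in N, time in s.
With the tool pointing down it reaches from about 0.325 to 0.875 m from the base axis. Payload 4.4 kg.
Tool frame: the origin (TCP) lies midway between the tips of the shut fingers; the grasp point (between the pads) lies 19 mm behind it; z points along the fingers, y is the line along which they close (so a half turn about z gives the same grasp; the last joint's range is limited). The gripper opens to 85 mm and grips with 20 to 120 N. Pads are 22 mm wide; open, the fingers measure 114 mm over their backs; the gripper's body (76 mm by 85 mm) begins 54 mm behind the grasp point. The pads swing forward as they close: fully open they stand 13 mm farther back than shut.
Start: joints at [-1.292, 0.207, 1.542, -0, 1.393, -0.15], TCP at [0.24, -0.523, 0.231] pointing down, gripper open.
Joint ranges: [-2.73, 2.73], [-0.86, 2.22], [0.23, 2.46], [-1.11, 4.25], [0.08, 2.63], [-2.82, 2.82]. Speed limits (rad/s): [2.79, 2.79, 3.14, 3.14, 3.14, 3.14].

### API

Orientations are given as [roll, pitch, yaw] about the fixed x, y, z axes, in that order (R = Rz(yaw) Ry(pitch) Rx(roll)).
In Python, from rig import bot, set_gripper, eyes, finder, current_time_s, current_joint_positions, current_qvel, current_joint_efforts, current_ee_pos, current_ee_rot, current_contact_force, current_moment, current_width, current_gripper_force gives the robot as it stands. Calls block until the motion is done:
- bot.reach(position, orientation): joint-space move of the TCP to a pose.
- bot.move_linear(position, orientation=None, rate=0.15): straight line of the TCP; orientation=None keeps the orientation; rate is the mean speed in m/s.
- bot.set_joints(angles): joint-space move.
- set_gripper(opening, f_grip=None): finger opening in m; f_grip is the grip in N (None keeps the last); returns when the fingers have stopped.
- bot.hold(seconds).
- bot.ik(position, orientation): joint angles nearest the present ones, or None.
- eyes.camera(name): name is "side" or "top" or "wrist"; returns the picture (480x640x3 uint8, red, green, blue); there is no depth.
- eyes.camera_params(name): a dict with "vertical_fov" (degrees; the focal length in pixels is half the picture's height over the tangent of half this angle, whatever the lens; pixels are square), "cx", "cy" (the principal point, pixels), "world_from_camera" (4x4, takes a point from camera to world coordinates). Camera axes: x right, y up, looking along -z (the intrinsics and any distortion apply to the point x, -y, -z); pixel columns grow to the right and rows downward; lengths in m; the calibration is good to about 2 mm. A picture is of the moment at which its call begins: read the wrist's pose just before it. camera_params takes no time and is no camera call; for the wrist camera it gives the pose at the moment of the call.
A pose or a line that the arm cannot do raises bot.IKError and nothing moves.
- bot.finish_job(): hands the job in; it is judged then, once.
Trained networks look in the newest picture that a camera, given by its name, has taken for a name from the list of things; names that differ only in an ending like _2 or _b are one class to them, and where a whole thing is asked for, a point or a joint stands for the part that bears it (a point fixed in the world has none). Each returns a list of dicts, best first, with "p" (0 to 1); they miss things now and then, are a little off and sometimes report something else, mostly with a low value. They report only what shows in the picture. A call takes as long as a camera call.
- finder.look_for(target, camera): "centre" ([column, row] in pixels, amid what is visible of it).
- finder.tip_of(target, camera): "centre" ([column, row] in pixels: a listed point, or the origin of a listed thing).
Readings, each from a call of its own:
- current_time_s(): time.
- current_joint_positions(): joint angles.
- current_qvel(): joint speeds.
- current_joint_efforts(): joint torques, N m.
- current_ee_pos(): TCP position.
- current_ee_rot(): TCP orientation.
- current_contact_force(): force on the tool from outside, world axes, zero at the start.
- current_moment(): the same for the moment, N m.
- current_width(): finger opening in m.
- current_gripper_force(): force on a finger pad.
Only numpy, scipy, OpenCV 4.12 (cv2) and the standard library are available. Lean on these libraries where they do the work, as an engineer would, in place of code of your own. Each camera call takes 0.05 s, during which the arm holds its last target. There are 200 camera calls.

## Working session

There is one attempt and no reset: what is moved stays moved. The work goes in short steps, each a Python script; the robot and the scene stay as the last script left them, time stands still between calls to the robot, and variables do not carry over. Pictures are saved under pics/ and viewed, at most 14 in all, crops included, and the job is handed in when it is done.

```bash
ls; mkdir -p pics; python3 - <<'E'
from rig import *
import cv2
for c in ["top","side"]:
    im=eyes.camera(c); cv2.imwrite(f"pics/{c}0.png",im[:,:,::-1])
    p=eyes.camera_params(c); print(c,p)
    for n in ["needle_pliers","side_cutters","marker_pen","splice_card","pliers_insert","cutters_insert","card_insert","fibre_cleaner","charger","yellow_driver"]:
        print(n,[(d["centre"],round(d["p"],2)) for d in finder.tip_of(n,c)[:3]],[(d["centre"],round(d["p"],2)) for d in finder.look_for(n,c)[:2]])
print(eyes.camera_params("wrist"),current_ee_rot(),current_time_s())
E
```

```text
pics
top {'vertical_fov': 55.4888105918492, 'cx': 320.5461064713503, 'cy': 239.75524527187906, 'world_from_camera': array([[ 0.02028167,  0.98572164, -0.16715712,  0.36625069],
       [-0.99958138,  0.01654158, -0.02373684,  0.08305121],
       [-0.02063287,  0.16756856,  0.98564449,  1.20464468],
       [ 0.        ,  0.        ,  0.        ,  1.        ]])}
needle_pliers [([264.8, 293.1], 0.84)] [([264.9, 296.4], 0.9), ([439.6, 234.0], 0.67)]
side_cutters [([455.4, 311.3], 0.57)] [([459.4, 310.7], 0.62)]
marker_pen [([335.2, 214.8], 0.34)] [([330.7, 287.1], 0.76)]
splice_card [([395.6, 296.9], 0.94)] [([398.4, 293.8], 0.95)]
pliers_insert [([330.5, 218.1], 0.69)] [([334.7, 214.2], 0.71)]
cutters_insert [([437.5, 237.5], 0.85)] [([439.7, 234.5], 0.93)]
card_insert [([230.8, 253.9], 0.91)] [([228.0, 251.0], 0.8), ([255.5, 175.7], 0.38)]
fibre_cleaner [([253.7, 174.7], 0.94), ([395.5, 293.5], 0.45)] [([254.3, 174.9], 0.59), ([460.5, 309.5], 0.15)]
charger [([186.4, 316.2], 0.79)] [([183.1, 314.8], 0.68)]
yellow_driver [([352.0, 155.0], 0.91)] [([337.0, 160.5], 0.58), ([396.6, 295.5], 
[... 892 characters left out ...]
)] [([390.4, 202.3], 0.98)]
charger [([241.5, 187.1], 0.9)] [([242.5, 175.9], 0.77), ([268.9, 251.7], 0.21)]
yellow_driver [([430.7, 266.2], 0.69)] [([240.5, 177.7], 0.74), ([422.6, 253.0], 0.61)]
{'vertical_fov': 69.4758865703391, 'cx': 320.91286910512355, 'cy': 241.51161197263045, 'world_from_camera': array([[ 4.16082012e-01,  8.76534888e-01,  2.41996590e-01,
         3.01689463e-01],
       [-9.09327078e-01,  4.01031417e-01,  1.10896652e-01,
        -4.94636924e-01],
       [ 1.56548624e-04, -2.66196154e-01,  9.63918867e-01,
         3.74264130e-01],
       [ 0.00000000e+00,  0.00000000e+00,  0.00000000e+00,
         1.00000000e+00]])} [-3.14158733e+00  1.98038211e-05  4.29740872e-01] 2.1
```

View pics/top0.png

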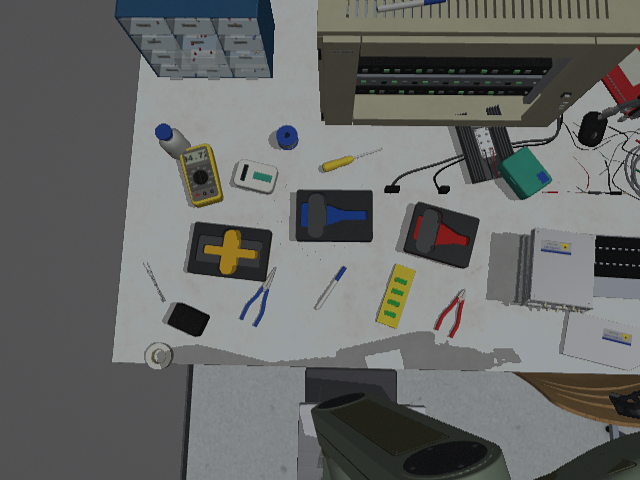

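View pics/side0.png

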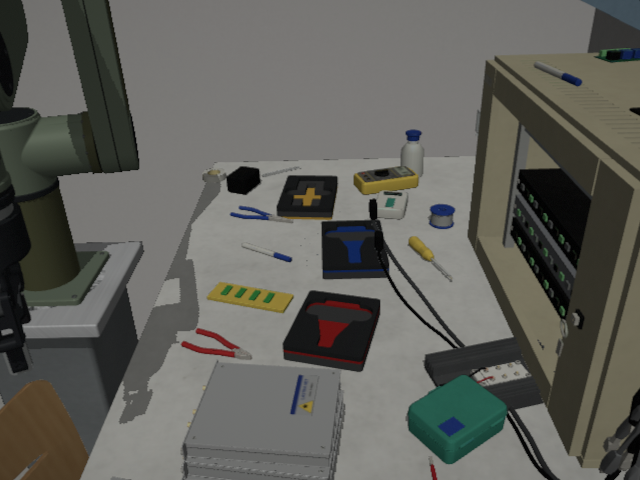

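The top view shows the items with clear surroundings: pliers (258,297), pen (330,287), card (397,295) and cutters (452,313). The inserts are card/yellow (230,251), blue (334,215) and red (440,235). In the side view nothing lies over the inserts. Next: coarse positions, then wrist views from overhead.

```bash
cat > h.py <<'E'
import numpy as np, cv2
from rig import *
PI=np.pi
def K(p):
    f=240/np.tan(np.radians(p["vertical_fov"]/2)); return f,p["cx"],p["cy"]
def world(px,p,z):
    f,cx,cy=K(p); M=p["world_from_camera"]
    d=M[:3,:3]@np.array([(px[0]-cx)/f,-(px[1]-cy)/f,-1]); o=M[:3,3]
    return (o+d*(z-o[2])/d[2])[:2]
def pix(w,p):
    f,cx,cy=K(p); c=np.linalg.inv(p["world_from_camera"])@np.append(w,1)
    return [cx+f*c[0]/-c[2],cy-f*c[1]/-c[2]]
def ortho(im,p,z,c,half=0.16,s=1000):
    """bird's eye of plane z, centred on c; up=+x, right=-y; 1 mm/px"""
    n=int(2*half*s); q=np.float32([[0,0],[n,0],[n,n],[0,n]])
    w=[(c[0]+half-v/s,c[1]+half-u/s,z) for u,v in q]
    return cv2.warpPerspective(im,cv2.getPerspectiveTransform(q,np.float32([pix(x,p) for x in w])),(n,n),flags=cv2.INTER_NEAREST if 0 else cv2.INTER_LINEAR)
def oworld(u,v,c,half=0.16,s=1000): return np.array([c[0]+half-v/s,c[1]+half-u/s])
def snap(name,f=None):
    p=eyes.camera_params(name); im=eyes.camera(name)
    if f: cv2.imwrite(f,im[:,:,::-1])
    return im,p
E
python3 - <<'E'
from h import *
p=eyes.camera_params("top")
for n,c,z in [("pl",(258,297),.005),("cut",(452,313),.005),("pen",(330,287),.006),("card",(397,295),.008),("pli",(334,215),.03),("cui",(440,235),.03),("cai",(230,251),.03),("clean",(255,176),.03),("chg",(187,319),.048),("drv",(350,158),.012),("rack_corner",(353,125),0.0),("box",(230,78),0)]:
    print(n,world(c,p,z).round(3))
for i,(x,y) in enumerate([(.43,.2),(.43,-.02)]):
    bot.reach([x,y,.33],[PI,0,0]); im,q=snap("wrist",f"pics/w{i}.png"); np.savez(f"w{i}.npz",im=im,**q)
    print(current_joint_positions().round(2),current_time_s())
E
```

```text
pl [0.415 0.273]
cut [ 0.384 -0.231]
pen [0.445 0.085]
card [ 0.427 -0.09 ]
pli [0.632 0.077]
cui [ 0.583 -0.199]
cai [0.532 0.347]
clean [0.736 0.291]
chg [0.355 0.442]
drv [0.796 0.036]
rack_corner [0.897 0.028]
box [1.036 0.381]
[ 0.25 -0.07  1.64 -0.    1.58  1.82] 4.8167
[-0.25 -0.18  1.73  0.    1.59  1.32] 5.75
```

View pics/w0.png

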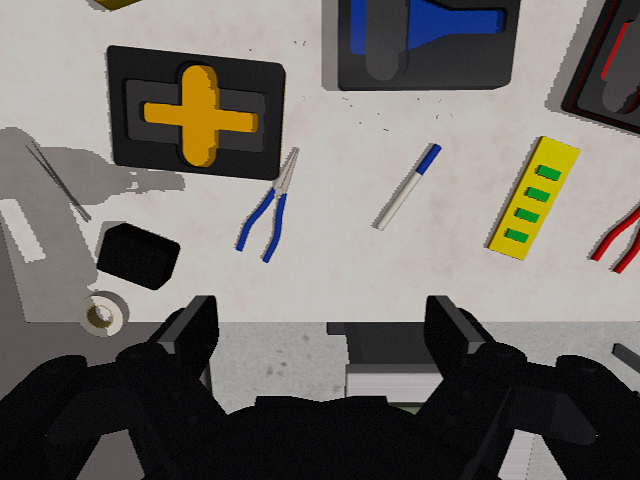

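View pics/w1.png

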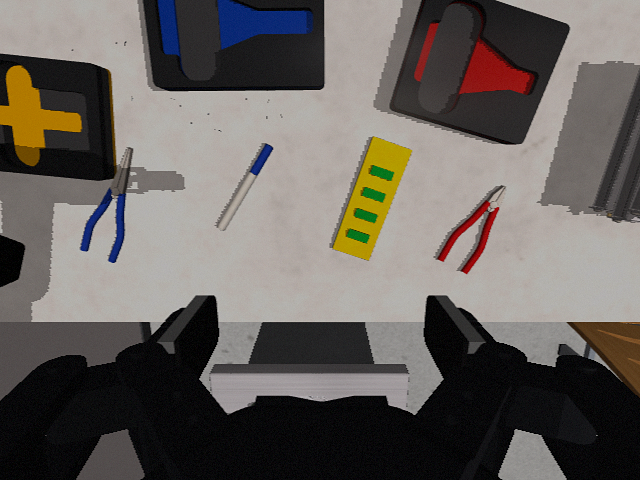

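The wrist views show pliers handles (267,225), pen ends (375,229)–(440,145) and card (533,197) in w0. In w1 the cutters are at (475,230), and the upper inserts are partly cropped. I'll take views centred over each insert and segment in rectified images.

```bash
cat > m.py <<'E'
from h import *
def mask(o,name):
    hsv=cv2.cvtColor(o,cv2.COLOR_RGB2HSV)
    R={"blue":[(105,120,60),(130,255,255)],"red":[(172,130,60),(180,255,255)],"red2":[(0,130,60),(6,255,255)],"yellow":[(18,140,80),(80,255,255)],"dark":[(0,0,0),(180,255,85)]}
    m=cv2.inRange(hsv,*R[name])
    if name=="red": m|=cv2.inRange(hsv,*R["red2"])
    return m
def biggest(m,k=1):
    n,l,s,c=cv2.connectedComponentsWithStats(m)
    idx=[i for i in range(1,n)]
    idx.sort(key=lambda i:-s[i,4]); return np.isin(l,idx[:k]).astype(np.uint8)
def rect(m,c,half):
    (u,v),(a,b),t=cv2.minAreaRect(cv2.findNonZero(m))
    bx=cv2.boxPoints(((u,v),(a,b),t)); W=[oworld(*x,c,half) for x in bx]
    e=[W[1]-W[0],W[2]-W[1]]; L=max(e,key=np.linalg.norm)
    return oworld(u,v,c,half),np.arctan2(L[1],L[0]),sorted((a,b))
def pca(m,c,half):
    v,u=np.nonzero(m); P=np.array([oworld(a,b,c,half) for a,b in zip(u,v)]); mu=P.mean(0)
    w,V=np.linalg.eigh(np.cov((P-mu).T)); return P,mu,V[:,1]
E
python3 - <<'E'
from m import *
ins={"pli":(.632,.077),"cui":(.583,-.199),"cai":(.532,.347)}
for n,c in ins.items():
    bot.reach([c[0]-.07,c[1],.3],[PI,0,0]); im,q=snap("wrist",f"pics/{n}.png"); np.savez(f"{n}.npz",im=im,**q)
    o=ortho(im,q,.03,c,.15); cv2.imwrite(f"pics/o_{n}.png",o[:,:,::-1])
    m=biggest(mask(o,"dark")|mask(o,"yellow")|mask(o,"red")|mask(o,"blue")); m=cv2.morphologyEx(m,cv2.MORPH_OPEN,np.ones((9,9),np.uint8))
    print(n,rect(m,c,.15), "cam",q["world_from_camera"][:3,3].round(3))
    o=ortho(im,q,.006 if n=="cai" else .021,c,.15)
    mf=mask(o,{"pli":"blue","cui":"red","cai":"yellow"}[n]); P,mu,a=pca(mf,c,.15); print("  floor centroid",mu.round(4),"axis",np.arctan2(a[1],a[0]).round(3))
print(current_time_s())
for n,col,k,c,v in [("pl","blue",2,(.40,.275),0),("cut","red",2,(.37,-.235),1),("card","yellow",1,(.427,-.09),1),("card","yellow",1,(.427,-.09),0),("pl","blue",2,(.40,.275),1)]:
    d=np.load(f"w{v}.npz"); o=ortho(d["im"],d,.008 if n=="card" else .005,c,.11); cv2.imwrite(f"pics/o_{n}{v}.png",o[:,:,::-1])
    m=biggest(mask(o,col),k); P,mu,a=pca(m,c,.11)
    if a[0]>0: a=-a   # handles towards -x
    b=np.array([-a[1],a[0]]); s=(P-mu)@a; t=(P-mu)@b
    print(n,v,"mu",mu.round(4),"ang",np.arctan2(a[1],a[0]).round(3),"s",s.min().round(4),s.max().round(4),"t",t.min().round(4),t.max().round(4),rect(m,c,.11))
for v,e in [(0,[(375,229),(440,145)]),(1,[(217.5,229),(271,145)])]:
    d=np.load(f"w{v}.npz"); A,B=[world(x,d,.006) for x in e]; print("pen",(A+B)/2,np.arctan2(*(B-A)[::-1]),np.linalg.norm(B-A))
a=[cv2.imread(f"pics/o_{x}.png") for x in ("pli","cui","cai")]; b=[cv2.resize(cv2.imread(f"pics/o_{x}.png"),(300,300)) for x in ("pl0","cut1","card0")]
cv2.imwrite("pics/mont.png",cv2.resize(np.vstack([np.hstack(a),np.hstack(b)]),(800,533)))
E
```

```text
pli (array([0.6325, 0.106 ]), np.float32(3.1415927), [242.0, 299.0]) cam [0.63  0.078 0.443]m.py:18: RuntimeWarning: Mean of empty slice.
  v,u=np.nonzero(m); P=np.array([oworld(a,b,c,half) for a,b in zip(u,v)]); mu=P.mean(0)
  ret = ret.dtype.type(ret / rcount)
  avg = a.mean(axis, **keepdims_kw)
  ret = um.true_divide(
m.py:19: RuntimeWarning: Degrees of freedom <= 0 for slice
  w,V=np.linalg.eigh(np.cov((P-mu).T)); return P,mu,V[:,1]
  c *= np.true_divide(1, fact)
  c *= np.true_divide(1, fact)
Traceback (most recent call last):
ValueError: not enough values to unpack (expected 2, got 0)

During handling of the above exception, another exception occurred:

Traceback (most recent call last):
  File "m.py", line 19, in pca
    w,V=np.linalg.eigh(np.cov((P-mu).T)); return P,mu,V[:,1]
        ~~~~~~~~~~~~~~^^^^^^^^^^^^^^^^^^
numpy.linalg.LinAlgError: 0-dimensional array given. Array must be at least two-dimensional
```

```bash
python3 -c "
import cv2,numpy as np
a=cv2.imread('pics/o_pli.png');b=cv2.resize(cv2.imread('pics/pli.png'),(400,300));cv2.imwrite('pics/x.png',np.hstack([a,b]))"
```

```text
(no output)
```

View pics/x.png

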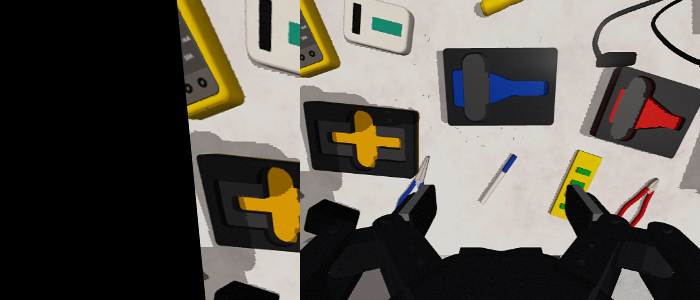

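The picture itself is good: the blue insert is upright near (500,85) in the shrunken view, narrow end to the right. My warp had the inverse flag missing, so I'll fix that.

```bash
sed -i 's/flags=.*)$/flags=cv2.INTER_LINEAR|cv2.WARP_INVERSE_MAP)/' h.py; cat > meas.py <<'E'
from m import *
ins={"pli":(.632,.077),"cui":(.583,-.199),"cai":(.532,.347)}
for n,c in ins.items():
    if n!="pli":
        bot.reach([c[0]-.07,c[1],.3],[PI,0,0]); im,q=snap("wrist",f"pics/{n}.png"); np.savez(f"{n}.npz",im=im,**q)
    q=np.load(f"{n}.npz"); im=q["im"]
    o=ortho(im,q,.03,c,.15); cv2.imwrite(f"pics/o_{n}.png",o[:,:,::-1])
    m=mask(o,"dark")|mask(o,"yellow")|mask(o,"red")|mask(o,"blue"); m=biggest(cv2.morphologyEx(m,cv2.MORPH_OPEN,np.ones((9,9),np.uint8)))
    print(n,rect(m,c,.15), "cam",q["world_from_camera"][:3,3].round(3))
    o=ortho(im,q,.006 if n=="cai" else .021,c,.15)
    mf=biggest(mask(o,{"pli":"blue","cui":"red","cai":"yellow"}[n]),2); P,mu,a=pca(mf,c,.15); print("  floor centroid",mu.round(4),"axis",np.arctan2(a[1],a[0]).round(3))
print(current_time_s())
for n,col,k,c,v in [("pl","blue",2,(.40,.275),0),("cut","red",2,(.37,-.235),1),("card","yellow",1,(.427,-.09),1),("card","yellow",1,(.427,-.09),0),("pl","blue",2,(.40,.275),1)]:
    d=np.load(f"w{v}.npz"); o=ortho(d["im"],d,.008 if n=="card" else .005,c,.11); cv2.imwrite(f"pics/o_{n}{v}.png",o[:,:,::-1])
    m=biggest(mask(o,col),k); P,mu,a=pca(m,c,.11)
    if a[0]>0: a=-a   # handles towards -x
    b=np.array([-a[1],a[0]]); s=(P-mu)@a; t=(P-mu)@b
    print(n,v,"mu",mu.round(4),"ang",np.arctan2(a[1],a[0]).round(3),"s",s.min().round(4),s.max().round(4),"t",t.min().round(4),t.max().round(4),rect(m,c,.11))
for v,e in [(0,[(375,229),(440,145)]),(1,[(217.5,229),(271,145)])]:
    d=np.load(f"w{v}.npz"); A,B=[world(x,d,.006) for x in e]; print("pen",(A+B)/2,np.arctan2(*(B-A)[::-1]),np.linalg.norm(B-A))
a=[cv2.imread(f"pics/o_{x}.png") for x in ("pli","cui","cai")]; b=[cv2.resize(cv2.imread(f"pics/o_{x}.png"),(300,300)) for x in ("pl0","cut1","card0")]
cv2.imwrite("pics/mont.png",cv2.resize(np.vstack([np.hstack(a),np.hstack(b)]),(800,533)))
E
python3 meas.py
```

```text
pli (array([0.6345, 0.0785]), np.float32(-1.5707964), [135.0, 201.0]) cam [0.63  0.078 0.443]
  floor centroid [0.6343 0.0795] axis 1.579
cui (array([ 0.58701878, -0.20355692]), np.float32(-1.839964), [135.88970947265625, 167.73471069335938]) cam [ 0.581 -0.199  0.443]
  floor centroid [ 0.5856 -0.2085] axis 1.304
cai (array([0.53339296, 0.35072299]), np.float32(-1.6711771), [135.83792114257812, 204.5764923095703]) cam [0.531 0.346 0.443]
  floor centroid [0.5477 0.3588] axis -2.616
9.6667
pl 0 mu [0.3935 0.2774] ang 2.711 s -0.0513 0.0498 t -0.0257 0.0255 (array([0.3942317 , 0.27708536]), np.float32(-0.4324077), [51.19493865966797, 101.0628662109375])
cut 1 mu [ 0.3767 -0.229 ] ang 2.69 s -0.0518 0.0501 t -0.0269 0.026 (array([ 0.37757544, -0.22948468]), np.float32(-0.4744), [52.845088958740234, 101.19425964355469])
card 1 mu [ 0.427  -0.0859] ang 2.813 s -0.0797 0.08 t -0.0278 0.0277 (array([ 0.42690735, -0.08582573]), np.float32(-0.32709813), [55.499717712402344, 159.6842803955078])
card 0 mu [ 0.4271 -0.0849] ang 2.813 s -0.0799 0.0799 t -0.0297 0.0285 (array([ 0.4272664 , -0.08427645]), np.float32(-0.33006054), [58.11032485961914, 159.7552032470703])
pl 1 mu [0.3927 0.2777] ang 2.677 s -0.0529 0.0504 t -0.0259 0.0269 (array([0.39418041, 0.27753093]), np.float32(-0.41822416), [52.493404388427734, 102.04229736328125])
pen [0.44338582 0.08456772] -0.6202032122335908 0.1375965493313244
pen [0.4436331  0.08477345] -0.6114873967812886 0.13690138827340184
```

View pics/mont.png

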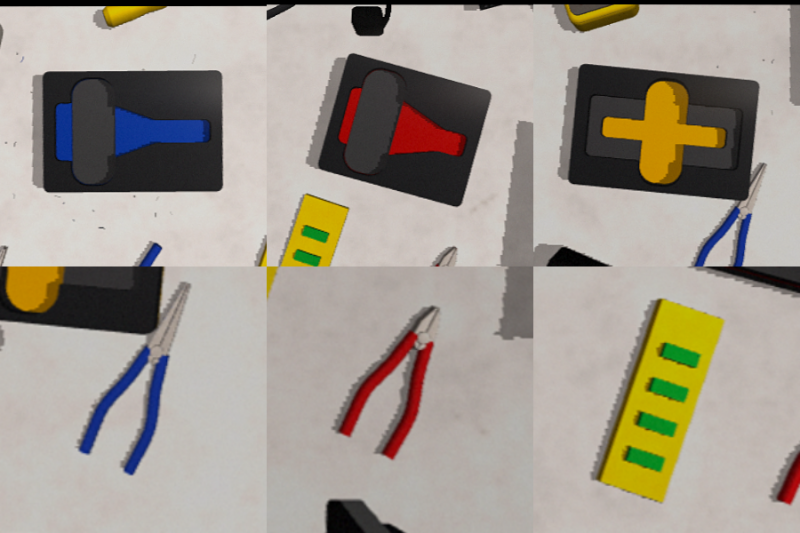

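All segmentations fit: insert rims measured 135×201, 136×168 and 136×205 mm, card 55.5×160 mm, tool widths 51–53 mm. In the montage, the pliers' jaw tip at (185,285) and the cutters' tip at (436,308) match my computed origins within 1–2 mm. Pen first.

```bash
cat > job.py <<'E'
from h import *
INS={"pli":(.6343,.0785,1.573),"cui":(.587,-.2036,1.302),"cai":(.5334,.3507,1.4704)}
OBJ={"pen":(.4435,.0847,2.527),"card":(.427,-.0855,2.813),"pl":(.422,.2647,2.715),"cut":(.3898,-.2357,2.672)}
def at(P,off): return np.array([P[0]+off*np.cos(P[2]),P[1]+off*np.sin(P[2])])
def pick(n,off,z,pre,grip):
    P=OBJ[n]; g=at(P,off); o=[PI,0,P[2]]
    set_gripper(pre); bot.reach([*g,.14],o); bot.move_linear([*g,z+.03],rate=.2); bot.move_linear([*g,z],rate=.06)
    print("down f",current_contact_force().round(1),"z",current_ee_pos().round(4))
    set_gripper(0,grip); print("w",round(current_width(),4),"gf",current_gripper_force())
    bot.move_linear([*g,z+.02],rate=.06); bot.move_linear([*g,.14],rate=.2); print("lift w",round(current_width(),4),"f",current_contact_force().round(1),current_time_s())
def carry(i,off,z):
    """move over the insert, stop 40 mm above the final height"""
    P=INS[i]; g=at(P,off); o=[PI,0,P[2]]
    bot.reach([*g,.14],o); bot.move_linear([*g,z+.04],rate=.15)
def place(i,off,z,rel):
    P=INS[i]; g=at(P,off); 
    bot.move_linear([*g,z+.015],rate=.1); bot.move_linear([*g,z],rate=.04)
    print("placed f",current_contact_force().round(1),"w",round(current_width(),4))
    set_gripper(rel); bot.hold(.2); bot.move_linear([*g,z+.03],rate=.08); bot.move_linear([*g,.16],rate=.25); print("t",current_time_s())
E
python3 - <<'E'
from job import *
pick("pen",0,.003,.05,30); carry("cai",0,.010)
snap("wrist","pics/penheld.png")
E
```

```text
down f [ 0.2  0.3 -0. ] z [0.4433 0.0847 0.0027]
w 0.0111 gf 30.87587535381317
lift w 0.0109 f [ 0.6 -0.8 -0.4] 15.6417
```

View pics/penheld.png

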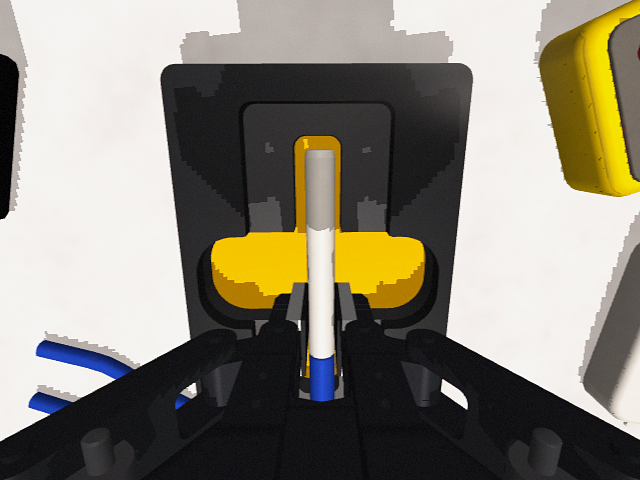

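The pen is held straight, with its far end at (320,150) over the groove, whose far end is at (318,136). I'll check the lengthwise offset by calculation, correct it and place.

```bash
python3 - <<'E'
from job import *
p=eyes.camera_params("wrist"); P=INS["cai"]; a=np.array([np.cos(P[2]),np.sin(P[2])]); b=np.array([a[1],-a[0]])
for n,px,z,e in [("pen",(320,151),.053,.0665),("groove",(318,136),.02,.073),("pocket",(318,103),.03,.087)]:
    w=world(px,p,z)-np.array(P[:2]); print(n,"along err",(w@a-e).round(4),"lat",(w@b).round(4))
    if n=="pen": off=np.clip(-(w@a-e),-.008,.008)
print("off",off)
place("cai",0 if abs(off)<.003 else off,.010,.045)
im,p=snap("wrist","pics/penin.png")
E
```

```text
pen along err -0.0004 lat 0.0017
groove along err -0.0003 lat 0.0008
pocket along err -0.0006 lat 0.0009
off 0.0004167067863045659
placed f [-0.2 -0.1 -0.7] w 0.011
t 20.5
```

View pics/penin.png

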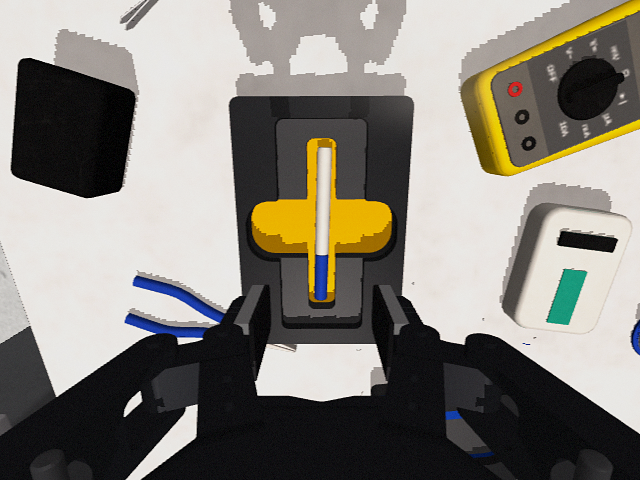

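The pen lies in the groove, (325,150)–(320,298), inside the yellow cross. Now the card, checked in hand before release.

```bash
python3 - <<'E'
from job import *
pick("card",0,-.002,.075,30); carry("cai",0,.019)
snap("wrist","pics/cardheld.png")
E
```

```text
down f [-0.1 -0.1  0.2] z [ 0.4268 -0.0854 -0.0023]
w 0.054 gf 31.924452781677246
lift w 0.0536 f [-0.   0.5 -1. ] 25.7583
```

View pics/cardheld.png

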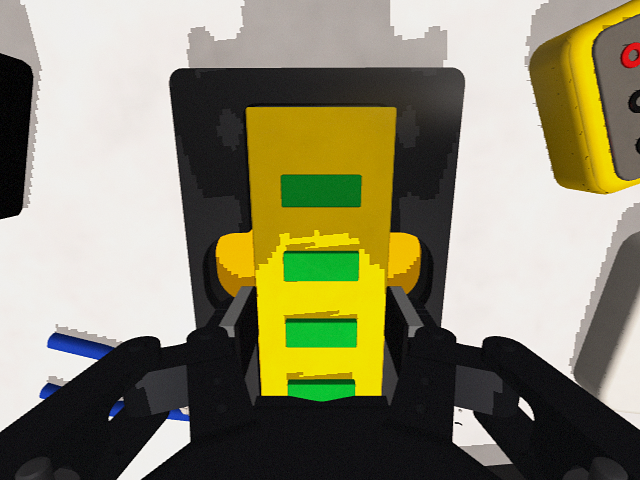

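The card is held level and centred: its far edge spans (247–397, 107), and the depth from that width gives 127 mm against 125 mm expected. Placing it.

```bash
python3 - <<'E'
from job import *
p=eyes.camera_params("wrist"); P=INS["cai"]; a=np.array([np.cos(P[2]),np.sin(P[2])]); b=np.array([a[1],-a[0]])
w=world((322,107),p,.069)-np.array(P[:2]); e=w@a-.08; print("along",e,"lat",w@b)
place("cai",0 if abs(e)<.003 else np.clip(-e,-.006,.006),.0195,.068)
im,p=snap("wrist","pics/cardin.png")
o=ortho(im,p,.028,P,.15)
from m import mask,biggest,rect
print(rect(biggest(mask(o,"yellow")),P,.15))
pick("pl",.045,-.001,.072,70); carry("pli",.045,.0205)
im,p=snap("wrist","pics/plheld.png")
a=cv2.resize(cv2.imread("pics/cardin.png"),(400,300)); b=cv2.resize(cv2.imread("pics/plheld.png"),(400,300)); cv2.imwrite("pics/y.png",np.hstack([a,b]))
E
```

```text
along 0.0016493357718170981 lat 0.0024449773338189656
placed f [-0.1 -0.7  0.1] w 0.054
t 30.9167
(array([0.53345998, 0.35188774]), np.float32(-1.6724854), [113.32987976074219, 160.2901153564453])
down f [ 0.1 -0.3  0.2] z [ 0.3808  0.2832 -0.0013]
w 0.0473 gf 70.72329285554588
lift w 0.0473 f [-0.  -0.7 -1.1] 35.275
```

View pics/y.png

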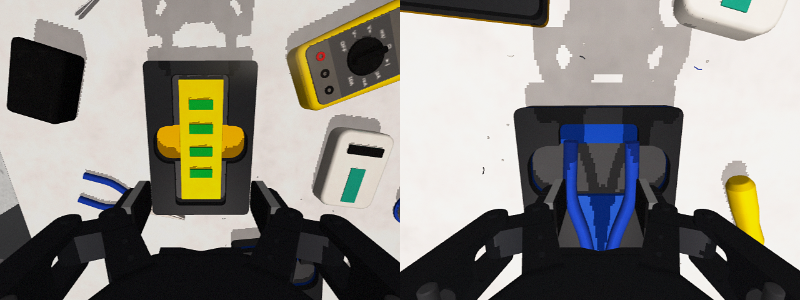

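The card lies in its pocket within about 1 mm of centre, with the board and green blocks upright at (200,138) of the left half. The pliers are gripped; width reads 47 mm, so I'll check their tilt from the side and their lengthwise position.

```bash
python3 - <<'E'
from job import *
im,p=snap("side","pics/s1.png"); 
u,v=map(int,pix((.634,.08,.06),p)); print(u,v)
c=im[v-60:v+60,u-80:u+80]; c=cv2.resize(c,(640,480),interpolation=cv2.INTER_CUBIC)[:,:,::-1]
cv2.imwrite("pics/s1c.png",c)
from m import mask
w=cv2.imread("pics/plheld.png")[:,:,::-1]; p=eyes.camera_params("wrist"); P=INS["pli"]; a=np.array([np.cos(P[2]),np.sin(P[2])]); b=np.array([a[1],-a[0]])
for z in (.0665,.075):
    for px in [(272,226),(368,226)]:
        q=world(px,p,z)-np.array(P[:2]); print(z,"along",(q@a).round(4),"lat",(q@b).round(4))
E
```

```text
351 228
0.0665 along 0.081 lat -0.0179
0.0665 along 0.081 lat 0.0216
0.075 along 0.0829 lat -0.0167
0.075 along 0.0829 lat 0.0204
```

View pics/s1c.png

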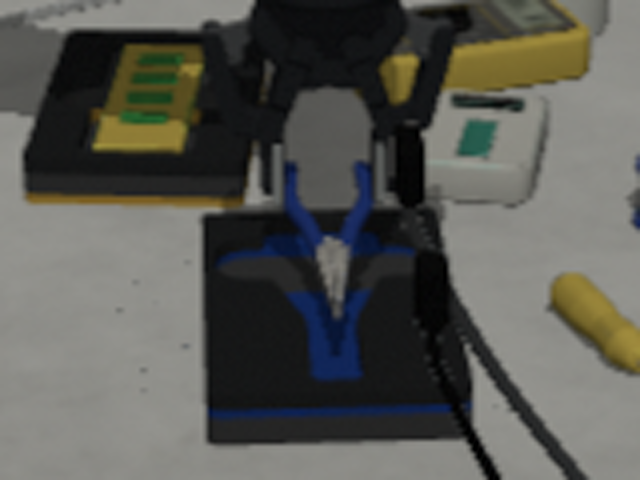

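The side view shows the jaws pointing at the narrow end, tip at crop (337,318). I'll get the tip height from that ray, then lower slowly while watching the force.

```bash
python3 - <<'E'
from job import *
p=eyes.camera_params("side")
for z in (.03,.04,.05,.06,.07): print(z,world((355.3,247.5),p,z).round(4))
P=INS["pli"]; g=at(P,.045)
for z in (.045,.035,.030,.026,.0225,.0205):
    bot.move_linear([*g,z],rate=.05); f=current_contact_force(); print(z,f.round(1),round(current_width(),4))
    if np.linalg.norm(f)>15: break
im,p=snap("wrist","pics/plin.png")
for px in []: pass
E
```

```text
0.03 [0.6403 0.0488]
0.04 [0.6394 0.0313]
0.05 [0.6384 0.0139]
0.06 [ 0.6374 -0.0035]
0.07 [ 0.6364 -0.021 ]
0.045 [-0.2  0.2 -1.3] 0.047
0.035 [ 0.2  0.2 -1.9] 0.0473
0.03 [ 0.   0.8 -1.3] 0.0475
0.026 [-0.1 -0.4 -0.9] 0.0477
0.0225 [-0.2  0.8 -1.2] 0.0472
0.0205 [-1.5 -0.6  2.8] 0.0475
```

```bash
python3 - <<'E'
from job import *
g=at(INS["pli"],.045)
set_gripper(.066); bot.hold(.2); bot.move_linear([*g,.05],rate=.08); bot.move_linear([*g,.16],rate=.25)
c=INS["pli"]
pick("cut",.035,-.001,.072,70)
bot.reach([c[0]-.09,c[1],.25],[PI,0,1.573-PI/2]); im,q=snap("wrist","pics/plin.png"); np.savez("plin.npz",im=im,**q)
carry("cui",.035,.0205); im,p=snap("wrist","pics/cutheld.png")
o=cv2.resize(ortho(np.load("plin.npz")["im"],q,.026,c,.11),(440,440)); cv2.imwrite("pics/o_plin.png",o[:,:,::-1])
cv2.imwrite("pics/z.png",np.hstack([o[:,:,::-1],cv2.copyMakeBorder(cv2.resize(im,(360,270)),0,170,0,0,0)[:,:,::-1]]))
E
```

```text
down f [ 1.   0.5 -0.9] z [ 0.3584 -0.2197 -0.0013]
w 0.0477 gf 70.41134119033813
lift w 0.0474 f [-0.7  1.  -1.7] 45.5667
```

View pics/z.png

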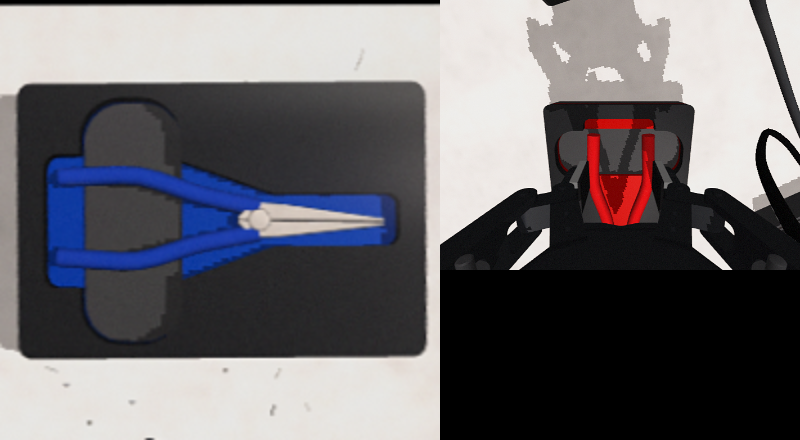

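The pliers sit in the blue pocket, jaws in the narrow end: handle ends at x≈50, tip at 384 in a pocket from 47 to 397, about 2.5 mm off centre. The cutters are held straight, handle ends at (594,138) and (649,138). Lowering them.

```bash
python3 - <<'E'
from job import *
p=eyes.camera_params("wrist"); P=INS["cui"]; a=np.array([np.cos(P[2]),np.sin(P[2])]); b=np.array([a[1],-a[0]])
for px in [(274,243),(372,243)]:
    q=world(px,p,.0665)-np.array(P[:2]); e=q@a-.064; print("along err",e.round(4),"lat",(q@b).round(4))
off=.035-(e if abs(e)>.003 else 0); off=np.clip(off,.030,.040); g=at(P,off); print(off)
for z in (.045,.035,.030,.026,.0225,.0205):
    bot.move_linear([*g,z],rate=.05); f=current_contact_force(); print(z,f.round(1),round(current_width(),4))
    if np.linalg.norm(f)>15: break
set_gripper(.066); bot.hold(.2); bot.move_linear([*g,.05],rate=.08); bot.move_linear([*g,.16],rate=.25)
bot.reach([P[0]-.09,P[1],.3],[PI,0,0]); im,q=snap("wrist"); o1=cv2.resize(ortho(im,q,.026,P,.11),(400,400))
c=INS["cai"]; bot.reach([c[0]-.09,c[1],.3],[PI,0,0]); im,q=snap("wrist"); o2=cv2.resize(ortho(im,q,.028,c,.13),(400,400))
cv2.imwrite("pics/fin.png",np.hstack([o1,o2])[:,:,::-1]); print(current_time_s())
E
```

```text
along err -0.0003 lat -0.0174
along err -0.0003 lat 0.0233
0.035
0.045 [ 0.3  0.5 -1.4] 0.0476
0.035 [ 0.9  0.3 -1.1] 0.0476
0.03 [ 0.5 -0.9 -1.3] 0.0477
0.026 [ 1.1  0.  -0.9] 0.0477
0.0225 [ 0.4  0.1 -1.3] 0.0478
0.0205 [-1.2  0.6  2.2] 0.0481
57.3583
```

View pics/fin.png

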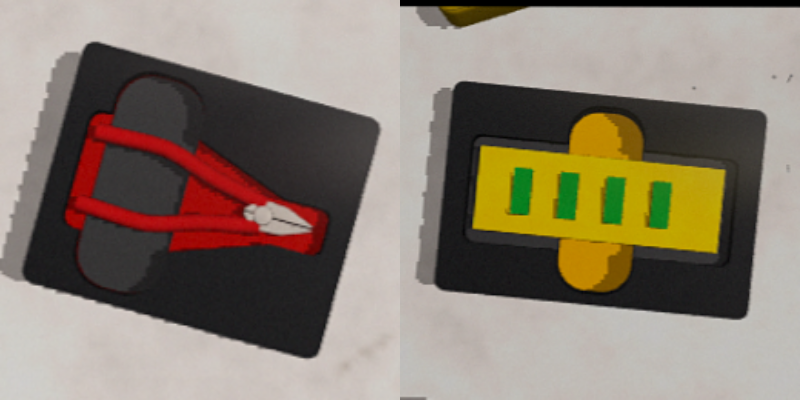

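The cutters lie in the red pocket, axis slope 0.26 against the insert's 0.27, jaws in the narrow end. The card lies flat and centred, face up. Handing in.

```bash
python3 -c "
from rig import *
print(bot.finish_job(),current_time_s())"
```

```text
the job is handed in; nothing more can be done
the job is handed in; nothing more can be done
```

The kit is packed and handed in at about 57 s of the 128 s. By the wrist-camera pictures, the pliers, cutters, pen and card are all in their inserts. The arm never went near the fibre cleaner, charger or screwdriver; I took no last picture of them, and no verdict came back at hand-in.

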